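# Close the mixer cover and start the station

### The arm

A 7-joint arm with a two-finger parallel gripper is mounted at the origin on the work surface. World frame = base frame: x ahead of the robot, y to its left, z up, the work surface at z = 0. Lengths are in m, angles in degrees, forces in N, time in s.
With the tool pointing down it reaches from about 0.425 to 0.975 m from the base axis. Payload 16.7 kg.
Tool frame: the origin (TCP) lies midway between the tips of the shut fingers; the grasp point (between the pads) lies 19 mm behind it; z points along the fingers, y is the direction in which the jaws open and shut (so a half turn about z gives the same grasp; the last joint's range is limited). The gripper opens to 85 mm and grips with 20 to 120 N. Pads are 22 mm wide; open, the fingers measure 114 mm over their backs; the gripper's body (76 mm by 85 mm) begins 54 mm behind the grasp point. The pads swing forward as they close: fully open they stand 13 mm farther back than shut.
Start: joints at [-85.113, 24.414, 4.234, 92.017, -1.954, 63.644, -3.845], TCP at [0.157, 0.656, 0.231] pointing down, gripper open.
Joint ranges: [-163.25, 163.25], [-28.42, 122.38], [-70.27, 78.77], [12.13, 141.07], [-58.53, 238.53], [9.26, 117.41], [-156.51, 156.51]. Speed limits (degrees/s): [108.29, 108.29, 136.94, 136.94, 172.46, 172.46, 172.46].

### API

Orientations are given as [roll, pitch, yaw] about the fixed x, y, z axes, in that order (R = Rz(yaw) Ry(pitch) Rx(roll)).
In Python, from workcell import arm gives the robot as it stands.
- The arm moves only by the tool play_rows, never from a script. Its argument "commands" is a list that holds one entry, the list of rows, each a list of 5 numbers: the finger opening in mm, from 0 to 85.4, then the shift along the tool's x, y, z in mm, then the turn about the tool's z in degrees. A call has 1 to 12 rows; each row is the pose to reach, as a shift and turn from the pose measured when the call began, along the tool's axes at that moment; what a row does not reach only later rows make up. A row lasts 1/12 s, in which the tool goes at most 41.7 mm and 7.16 degrees, less where a joint would pass 70% of its speed; a pose out of reach is approached as far as the arm can. A call with a gripper value outside its range is refused whole. The fingers move at their own pace and stop on an object; "squeeze" is the grip in N (left out, the last holds). Time passes only in rows, so rows that repeat a pose let the fingers close. It gives the time, the measured TCP pose, the force and the opening at its end, in the units of the state.
- arm.state(): the state, without advancing time (a new reading comes with each control period).
- arm.snapshot(name): name is "scene" or "top"; returns the picture (480x640x3 uint8, red, green, blue); there is no depth.
- arm.get_calibration(name): a dict with "vfov" (degrees; the focal length in pixels is half the picture's height over the tangent of half this angle, whatever the lens; pixels are square), "cx", "cy" (the principal point, pixels), "k1" (the pictures are not rectified: a ray, as slopes to the right and down, at radius r is drawn at 1 + k1 r^2 times it, then the intrinsics apply), "camera_from_world" (4x4, takes a point from world to camera coordinates). Camera axes: x right, y up, looking along -z (the intrinsics and any distortion apply to the point x, -y, -z); pixel columns grow to the right and rows downward; lengths in m; the calibration is good to about 2 mm. A picture is of the moment at which its call begins. get_calibration takes no time and is no camera call.
- arm.sign_off(): hands the job in, once; it reports no verdict.
Trained networks look in the newest picture that a camera, given by its name, has taken for a name from the list of things; names that differ only in an ending like _2 or _b are one class to them, and where a whole thing is asked for, a point or a joint stands for the part that bears it (a point fixed in the world has none). Each returns a list of dicts, best first, with "confidence" (0 to 1); they miss things now and then, are a little off and sometimes report something else, mostly with a low value. They report only what shows in the picture. A call takes as long as a camera call. They do not tell look-alikes from the thing itself.
- arm.recognise(camera, name): "pixel" ([column, row] in pixels, amid what is visible of it).
- arm.mark_of(camera, name): "pixel" ([column, row] in pixels: a listed point, or the origin of a listed thing).
The state is a dict: "time_s": time; "joints": joint angles; "dq": joint speeds; "joint_torque": joint torques, N m; "position": TCP position; "ee_rot": TCP orientation; "ft_force": force on the tool from outside, world axes, zero at the start; "moment": the same for the moment, N m; "grip_width": finger opening in m.
Only numpy, scipy, OpenCV 4.12 (cv2) and the standard library are available. Lean on these libraries where they do the work, as an engineer would, in place of code of your own. Each camera call takes 0.05 s, during which the arm holds its last target. There are 200 camera calls.

### The job

One station of the two-station jar mixer holds the wide white jar, the other a slim bottle. With the fingertips, push the sliding cover of the wide jar's station fully shut without slamming it, and only then press that station's start button right in and let it spring back. Grip and lift nothing, and leave the other station's cover and button, the jar, the bottle and everything on the bench as they are.

Things in the scene. Friction and masses are not known exactly. Their poses are not given: they have to be found in the camera images.
- mixer: the white two-station jar mixer, fixed, 270 x 270 mm. Origin: centre of its underside on the bench; its x axis points from its console side (nearest the robot) to its far side, y to its left, z up; turned by up to 0.3 rad. Flat deck 110 mm above the bench; along the near side a lower grey console (x -135 to -75 mm, 70 mm high) with a small dial, 14 mm high, at its middle
- jar: the wide white screw-top jar, 72 mm across, 86 mm high, standing in one of the two wells, its top below the deck; origin: centre of its underside
- bottle: the slim white bottle with a black cap, 40 mm across, 86 mm high, standing in the other well; origin: centre of its underside
- bay_left (a point): middle of the floor of the left well (mixer frame: x 72, y +66 mm, 12 mm above the bench), open above, 90 mm (x) by 100 mm (y)
- cover_left (a joint): how far the left station's sliding cover is open, m: 0 is fully shut against its stop, 0.1 fully open (drawn back over the deck towards the console). It shuts along the mixer's +x, away from the console, resists with about 2.5 N and stays where it is left
- cover_left_edge (a point): middle of the near upright face, towards the console, of the left cover: a plain steel hood 105 mm long (x), 120 mm wide (y), 30 mm high, 1 mm above the deck, top 141 mm above the bench; it is pushed on this face. This point lies 126 mm above the bench, at x 20 mm in the mixer frame when shut, and moves with the cover
- button_left (a joint): how far the left station's start button is pressed, m: 0 is out, 0.006 fully in (5 N); it springs back
- button_left_top (a point): centre of the top of the left station's start button: a grey push button, 24 mm across, its top 92 mm above the bench when out, in a black collar 40 mm across whose rim is 82 mm above the bench; on the console at x -108, y +66 mm in the mixer frame; pressed straight down
- bay_right (a point): middle of the floor of the right well (mixer frame: x 72, y -66 mm, 12 mm above the bench), open above, 90 mm (x) by 100 mm (y)
- cover_right (a joint): how far the right station's sliding cover is open, m: 0 is fully shut against its stop, 0.1 fully open (drawn back over the deck towards the console). It shuts along the mixer's +x, away from the console, resists with about 2.5 N and stays where it is left
- cover_right_edge (a point): middle of the near upright face, towards the console, of the right cover: a plain steel hood 105 mm long (x), 120 mm wide (y), 30 mm high, 1 mm above the deck, top 141 mm above the bench; it is pushed on this face. This point lies 126 mm above the bench, at x 20 mm in the mixer frame when shut, and moves with the cover
- button_right (a joint): how far the right station's start button is pressed, m: 0 is out, 0.006 fully in (5 N); it springs back
- button_right_top (a point): centre of the top of the right station's start button: a grey push button, 24 mm across, its top 92 mm above the bench when out, in a black collar 40 mm across whose rim is 82 mm above the bench; on the console at x -108, y -66 mm in the mixer frame; pressed straight down
- spare_jar: another white screw-top jar, 66 mm across, 80 mm high, standing on the bench beside the mixer; origin: centre of its underside
- beaker: white cup, 60 mm across, 80 mm high, standing on the bench; origin: centre of its underside
- spatula: spatula, 200 mm long, with a black handle, lying on the bench between the robot and the mixer; origin: on its underside, near its middle
- collar: steel ring, 72 mm across, 18 mm high, lying on the bench; origin: centre of its underside
- jar_cap: white jar cap, 72 mm across, 14 mm high, lying on the bench; origin: centre of its underside
Mind the look-alikes: they are no part of the job. What is shaped like the jar but blue or turquoise is not meant.

How it is judged:
By the outcome, as a careful person would: the job done as asked, in the order asked, and still so for the second after the job is handed in, with the robot touching nothing.
It also fails if it takes over 40 s, if anything falls off the work surface, if the arm or the gripper's body presses on something with over 40 N, if the wrist force passes 120 N, or if a joint passes its speed limit or range.

## Working session

There is one attempt and no reset: what is moved stays moved. The work goes in short steps, Python scripts to look and compute and a tool call to move; the robot and the scene stay as the last step left them, time stands still between calls to the robot, and variables do not carry over. Pictures are saved under pics/ and viewed, about 8 in all and at most 12, crops included, and the job is handed in when it is done.

Besides the shell and the picture viewer there is one more tool, called by a JSON object that holds its "fn" and its "kwargs". play_rows: Moves the arm, as the interface text tells. Its arguments: {"type":"object","properties":{"commands":{"type":"array","items":{"type":"array","items":{"type":"array","items":{"type":"number"}}}},"squeeze":{"type":"number"}},"required":["commands"]}

```bash
mkdir -p pics; cat > h.py <<'E'
import numpy as np,cv2,json
from workcell import arm
def cam(n):
    c=arm.get_calibration(n); f=240/np.tan(np.radians(c["vfov"])/2)
    return c,f,np.array(c["camera_from_world"])
def ray(n,px):
    c,f,T=cam(n); d=(np.array(px)-[c["cx"],c["cy"]])/f
    u=d.copy()
    for _ in range(20): u=d/(1+c["k1"]*(u@u))
    R=T[:3,:3]; return -R.T@T[:3,3], R.T@np.array([u[0],-u[1],-1])
def at_z(n,px,z):
    o,d=ray(n,px); return o+d*(z-o[2])/d[2]
def proj(n,p):
    c,f,T=cam(n); q=T[:3,:3]@np.array(p)+T[:3,3]; u=np.array([q[0],-q[1]])/-q[2]
    return u*(1+c["k1"]*(u@u))*f+[c["cx"],c["cy"]]
def save(n,f):
    im=arm.snapshot(n); cv2.imwrite("pics/"+f,im[:,:,::-1]); return im
E
python3 - <<'E'
from h import *
for n in("scene","top"):
    save(n,n+"0.png")
    for k in("button_left_top","button_right_top","cover_left_edge","cover_right_edge","jar","bottle","mixer","spare_jar","beaker"):
        for r in arm.mark_of(n,k)[:2]: print(n,k,np.round(r["pixel"]),round(r["confidence"],2))
for n in("scene","top"): print(arm.get_calibration(n))
E
```

```text
scene button_right_top [220. 242.] 0.48
scene cover_left_edge [294. 228.] 0.64
scene cover_right_edge [232. 258.] 0.78
scene jar [324. 320.] 0.81
scene jar [461. 263.] 0.74
scene bottle [256. 346.] 0.89
scene mixer [282. 299.] 0.96
scene mixer [231. 257.] 0.66
scene spare_jar [414. 289.] 0.63
scene beaker [152. 296.] 0.71
top button_left_top [310. 283.] 0.58
top button_right_top [380. 281.] 0.65
top cover_left_edge [309. 265.] 0.93
top cover_right_edge [380. 242.] 0.69
top cover_right_edge [446. 268.] 0.38
top jar [174. 170.] 0.92
top jar [170. 223.] 0.75
top bottle [367. 194.] 0.52
top mixer [337. 231.] 0.76
top beaker [444. 268.] 0.97
top beaker [367. 194.] 0.35
{'vfov': 43.47651909936838, 'cx': 319.4806134384995, 'cy': 244.05200055962155, 'k1': 0.039187502929481435, 'camera_from_world': array([[ 0.31426469,  0.94932553, -0.00432943, -0.23010766],
       [-0.80685751,  0.26949951,  0.52569094,  0.39374578],
       [ 0.50021861, -0.16171287,  0.85066462, -1.45470364],
       [ 0.        ,  0.        ,  0.        ,  1.        ]])}
{'vfov': 54.992426631988714, 'cx': 311.54834165872694, 'cy': 240.33935999256457, 'k1': -0.09976870463563473, 'camera_from_world': array([[-0.02345827, -0.9997203 ,  0.0030052 ,  0.0326706 ],
       [ 0.99685714, -0.02316336,  0.07575816, -0.58829953],
       [-0.07566736,  0.00477291,  0.99712169, -0.94442338],
       [ 0.        ,  0.        ,  0.        ,  1.        ]])}
```

View pics/scene0.png

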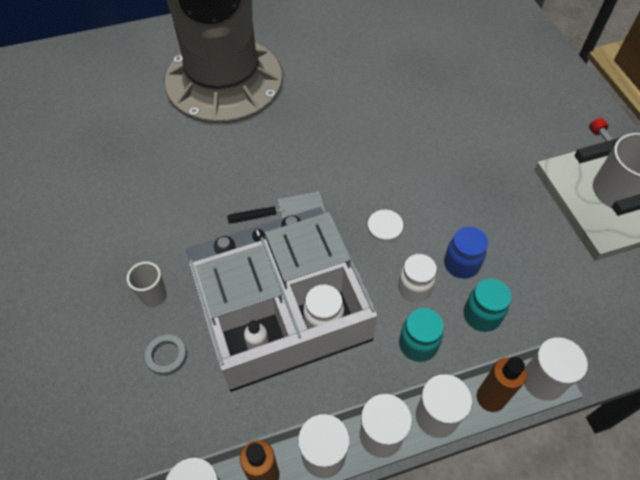

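View pics/top0.png

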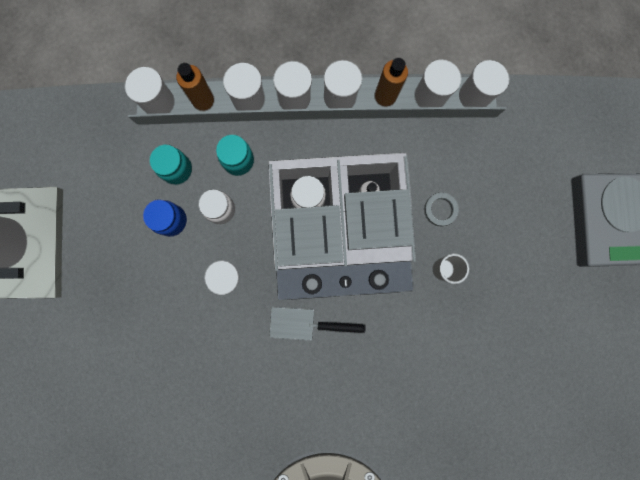

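The top view shows the wide white jar at (308,193) in the left well and the slim bottle at (371,187) in the right one. The other jar-like things are the spare jar at (215,206), the blue and turquoise jars, and the row on the shelf; none of them stand in a well. So the left station is the one meant, and I'll confirm that in enlarged crops.

```bash
python3 - <<'E'
from h import *
a=cv2.imread("pics/top0.png")[145:305,255:425]; b=cv2.imread("pics/scene0.png")[200:390,180:385]
cv2.imwrite("pics/topc.png",cv2.resize(a,None,fx=3.5,fy=3.5,interpolation=2)); cv2.imwrite("pics/scc.png",cv2.resize(b,None,fx=3,fy=3,interpolation=2))
for n,k in(("top",(312,284)),("top",(379.5,280))): print(at_z(n,k,.092))
E
```

```text
[0.49899091 0.02037444 0.092     ]
[ 0.50346212 -0.1106276   0.092     ]
```

View pics/topc.png

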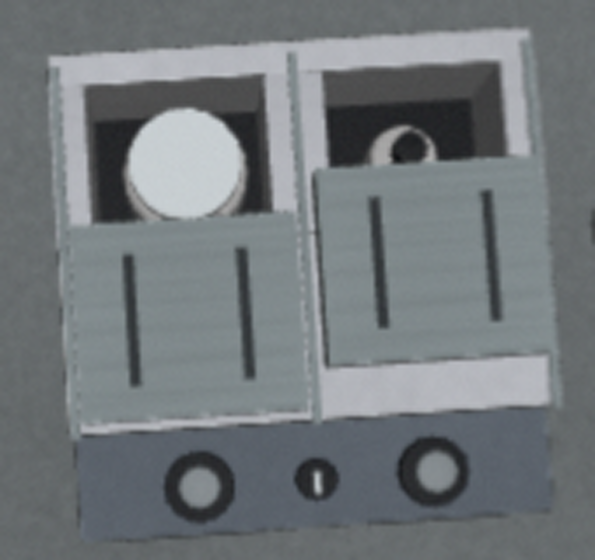

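View pics/scc.png

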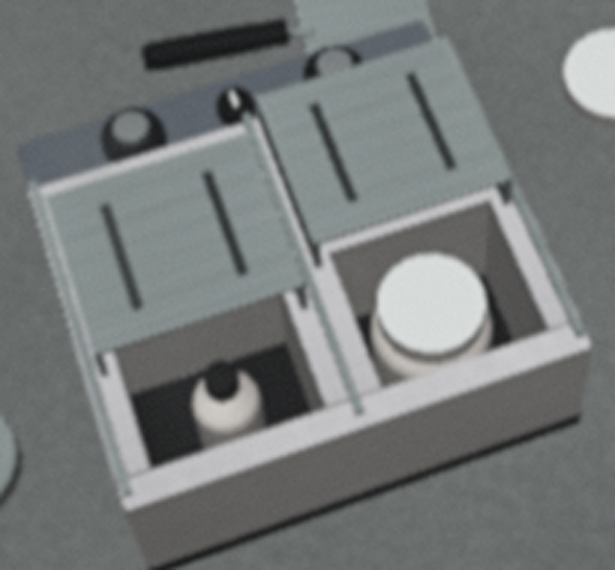

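Crops confirm it: the wide jar is in the left well under the left cover, which is nearly fully open, and the bottle is in the right well. Next I fit the mixer pose from both views.

```bash
python3 - <<'E'
from h import *
from scipy.optimize import least_squares
T=lambda u,v:(u/3.5+255,v/3.5+145)
S=lambda u,v:(u/3+180,v/3+200)
obs=[("top",(-.108,.066,.092),T(199,487)),("top",(-.108,-.066,.092),T(435,470)),("top",(.135,.135,.11),T(50,57)),("top",(.135,-.135,.11),T(527,30)),
("scene",(.135,.135,.11),S(589,343)),("scene",(.135,-.135,.11),S(127,500)),("scene",(-.108,-.066,.092),S(132,127))]
def W(p,m): c,s=np.cos(p[2]),np.sin(p[2]); return np.array([p[0]+c*m[0]-s*m[1],p[1]+s*m[0]+c*m[1],m[2]])
r=least_squares(lambda p:np.concatenate([proj(n,W(p,m))-o for n,m,o in obs]),[.6,-.05,0],loss="soft_l1")
p=r.x; print(p,np.degrees(p[2])); print(np.round([proj(n,W(p,m))-o for n,m,o in obs],1))
def M(w): c,s=np.cos(p[2]),np.sin(p[2]); d=w[:2]-p[:2]; return c*d[0]+s*d[1],-s*d[0]+c*d[1]
for q in((80,425),(312,411),(195,418),(66,228),(295,212)): print("cover L z141",np.round(M(at_z("top",T(*q),.141)),4))
for y in(.066,-.066): print("button",W(p,(-.108,y,.092)))
for x in(-.108,-.095,0.02): print(x,W(p,(x,.066,0)))
s=arm.state(); print(s["position"],s["ee_rot"],s["time_s"],s["ft_force"])
E
```

```text
[ 0.60883091 -0.03990681  0.03990737] 2.2865240905057758
[[-0.6  0.2]
 [-0.   0.7]
 [-1.4 -0.3]
 [ 0.7 -0.8]
 [ 1.  -0.3]
 [-1.   2.3]
 [-0.8 -1.6]]
cover L z141 [-0.0705  0.1251]
cover L z141 [-0.0708  0.0034]
cover L z141 [-0.0706  0.0648]
cover L z141 [0.0337 0.1265]
cover L z141 [0.0346 0.0052]
button [0.49828371 0.02173179 0.092     ]
button [ 0.50355008 -0.11016311  0.092     ]
-0.108 [0.49828371 0.02173179 0.        ]
-0.095 [0.51127336 0.02225045 0.        ]
0.02 [0.6261818  0.02683858 0.        ]
[0.15702782 0.65645409 0.23131732] [-1.79999953e+02 -1.30225177e-03  1.66546036e+02] 1.0 [-0.12610168 -0.05395393 -0.13460104]
```

```bash
cat >> h.py <<'E'
from scipy.spatial.transform import Rotation as Ro
P=np.array([.60883,-.03991,.03991])
def W(m): c,s=np.cos(P[2]),np.sin(P[2]); return np.array([P[0]+c*m[0]-s*m[1],P[1]+s*m[0]+c*m[1],m[2]])
def shift(w,yaw=182.29):
    s=arm.state(); e=s["ee_rot"]; d=Ro.from_euler("xyz",e,degrees=True).inv().apply(np.array(w)-s["position"])
    return np.round(d*1000,1), round((e[2]-yaw+180)%360-180,2)
def where():
    s=arm.state(); c,k=np.cos(P[2]),np.sin(P[2]); d=np.array(s["position"][:2])-P[:2]
    print(s["time_s"],"mixer",np.round([c*d[0]+k*d[1],-k*d[0]+c*d[1],s["position"][2]],4),"rot",np.round(s["ee_rot"],2),"F",np.round(s["ft_force"],1),"grip",s["grip_width"],"j",np.round(s["joints"],0))
E
python3 -c "
from h import *
print(shift([.42,.40,.231]))"
```

```text
(array([-3.154e+02, -1.882e+02,  3.000e-01]), np.float64(-15.74))
```

{"fn": "play_rows", "kwargs": {"commands": [[[0,-15,-9,0,-1],[0,-45,-27,0,-3],[0,-80,-48,0,-5],[0,-115,-69,0,-7],[0,-150,-90,0,-9],[0,-185,-110,0,-11],[0,-220,-131,0,-13],[0,-250,-149,0,-15],[0,-280,-167,0,-15.7],[0,-300,-179,0,-15.7],[0,-311,-186,0,-15.7],[0,-315,-188,0,-15.7]]], "squeeze": 20}}

```text
time_s: 2.0
position: [0.4212, 0.3986, 0.2315]
ee_rot: [-180.0, 0.0, -177.9]
ft_force: [0.9, 0.3, 0.1]
grip_width: -0.0002
```

```bash
python3 -c "
from h import *
where();print(shift(W([-.108,.066,.2])))"
```

```text
2.0 mixer [-0.1699  0.4456  0.2315] rot [-1.7999e+02  2.0000e-02 -1.7793e+02] F [0.9 0.3 0.1] grip -0.00015268074501842787 j [-57.  16.   9. 105.  -3.  60.  45.]
(array([ -63.4, -379.4,   31.6]), np.float64(-0.22))
```

{"fn": "play_rows", "kwargs": {"commands": [[[0,-3,-20,1,0],[0,-9,-55,4,0],[0,-15,-92,8,0],[0,-21,-129,11,0],[0,-27,-166,14,0],[0,-34,-203,17,0],[0,-41,-240,20,0],[0,-47,-277,23,0],[0,-53,-314,26,0],[0,-59,-348,29,0],[0,-62,-370,31,-0.2],[0,-63,-379,32,-0.2]]]}}

```text
time_s: 3.0
position: [0.4982, 0.0201, 0.1995]
ee_rot: [-180.0, 0.0, -177.8]
ft_force: [0.0, 0.0, -0.1]
grip_width: -0.0004
```

```bash
python3 -c "
from h import *
save('top','top1.png')
cv2.imwrite('pics/top1c.png',cv2.resize(cv2.imread('pics/top1.png')[145:345,240:440],None,fx=3,fy=3,interpolation=2))
where();print(shift(W([-.108,.066,.125])))"
```

```text
3.05 mixer [-0.1082  0.0644  0.1994] rot [-1.7996e+02  2.0000e-02 -1.7786e+02] F [-1.1 -3.3 -0.8] grip 4.2515380234628724e-05 j [-30.  10.  23. 117.  -5.  53.  87.]
(array([-0.2,  1.7, 74.4]), np.float64(-0.15))
```

View pics/top1c.png

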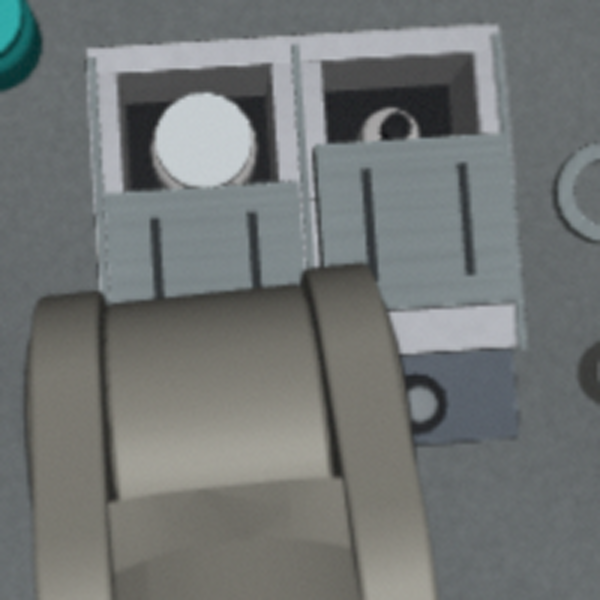

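The picture shows the arm over the left half of the console. Both covers, the jar and the bottle are unchanged, and the right button at (420,404) in the crop is clear. I descend behind the cover face.

{"fn": "play_rows", "kwargs": {"commands": [[[0,0,1,8,0],[0,0,2,22,0],[0,1,2,38,0],[0,2,2,53,0],[0,2,2,65,0],[0,2,2,72,0],[0,2,2,74,0],[0,2,2,74,0],[0,2,2,74,0]]]}}

```text
time_s: 3.8
position: [0.4964, 0.0226, 0.1258]
ee_rot: [-180.0, 0.0, -177.8]
ft_force: [-0.2, 0.4, 0.4]
grip_width: 0.0
```

{"fn": "play_rows", "kwargs": {"commands": [[[0,-2,0,0,0],[0,-5,0,0,0],[0,-8,0,0,0],[0,-11,0,0,0],[0,-14,0,0,0],[0,-17,0,0,0],[0,-20,0,0,0],[0,-22,0,0,0],[0,-24,0,0,0],[0,-26,0,0,0],[0,-28,0,0,0],[0,-30,0,0,0]]]}}

```text
time_s: 4.8
position: [0.5265, 0.0238, 0.1257]
ee_rot: [-180.0, 0.0, -177.8]
ft_force: [-0.1, -0.0, -0.0]
grip_width: 0.0001
```

```bash
python3 -c "
from h import *
where();print(shift(W([0.0,.066,.125])))"
```

```text
4.8 mixer [-0.0797  0.0669  0.1257] rot [-1.7997e+02  4.0000e-02 -1.7781e+02] F [-0.1 -0.  -0. ] grip 9.788882956641098e-05 j [-27.  19.  21. 118.  -9.  45.  92.]
(array([-79.7,  -0.8,   0.8]), np.float64(-0.1))
```

{"fn": "play_rows", "kwargs": {"commands": [[[0,-1,0,0,0],[0,-2,0,0,0],[0,-3,0,0,0],[0,-4,0,0,0],[0,-5.5,0,0,0],[0,-7,0,0,0],[0,-9,0,0,0],[0,-11,0,0,0],[0,-13,0,0,0],[0,-15,0,0,0],[0,-17,0,0,0],[0,-19,0,0,0]]]}}

```text
time_s: 5.8
position: [0.5457, 0.0246, 0.1257]
ee_rot: [-180.0, 0.0, -177.8]
ft_force: [-3.4, 1.3, -0.8]
grip_width: 0.0
```

{"fn": "play_rows", "kwargs": {"commands": [[[0,-2,0,0,0],[0,-4.5,0,0,0],[0,-7,0,0,0],[0,-9.5,0,0,0],[0,-12,0,0,0],[0,-14.5,0,0,0],[0,-17,0,0,0],[0,-19.5,0,0,0],[0,-22,0,0,0],[0,-24.5,0,0,0],[0,-27,0,0,0],[0,-29,0,0,0]]]}}

```text
time_s: 6.8
position: [0.5749, 0.0257, 0.1257]
ee_rot: [-180.0, 0.0, -177.8]
ft_force: [-3.7, 1.2, 0.3]
grip_width: -0.0
```

```bash
python3 -c "
from h import *
where()
save('scene','sc1.png')
cv2.imwrite('pics/sc1c.png',cv2.resize(cv2.imread('pics/sc1.png')[180:390,180:390],None,fx=2.8,fy=2.8,interpolation=2))"
```

```text
6.8 mixer [-0.0312  0.0669  0.1257] rot [-1.7998e+02  4.0000e-02 -1.7781e+02] F [-3.7  1.2  0.3] grip -3.091123051390057e-05 j [-26.  23.  21. 111. -11.  47.  93.]
```

View pics/sc1c.png

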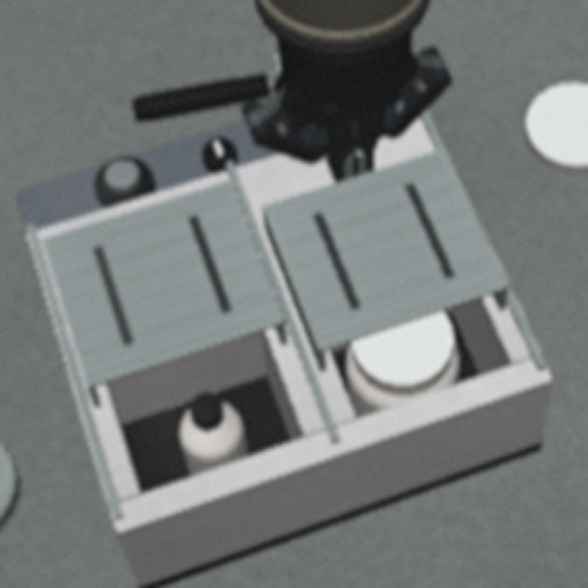

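The fingertips are on the near face and the cover is moving shut with about 3.7 N. Roughly 42 mm remain, so I go slower towards the stop.

{"fn": "play_rows", "kwargs": {"commands": [[[0,-2,0,0,0],[0,-4.5,0,0,0],[0,-7,0,0,0],[0,-9.5,0,0,0],[0,-12,0,0,0],[0,-14.5,0,0,0],[0,-17,0,0,0],[0,-19.5,0,0,0],[0,-22,0,0,0],[0,-24.5,0,0,0],[0,-27,0,0,0],[0,-29,0,0,0]]]}}

```text
time_s: 7.85
position: [0.6045, 0.0269, 0.1258]
ee_rot: [-180.0, 0.1, -177.8]
ft_force: [-2.7, 1.1, 0.1]
grip_width: 0.0003
```

{"fn": "play_rows", "kwargs": {"commands": [[[0,-1,0,0,0],[0,-2,0,0,0],[0,-3,0,0,0],[0,-4,0,0,0],[0,-5,0,0,0],[0,-6,0,0,0],[0,-7,0,0,0],[0,-8,0,0,0]]]}}

```text
time_s: 8.52
position: [0.6126, 0.0272, 0.1258]
ee_rot: [-180.0, 0.1, -177.8]
ft_force: [-2.2, 0.8, 0.1]
grip_width: 0.0
```

{"fn": "play_rows", "kwargs": {"commands": [[[0,-0.7,0,0,0],[0,-1.4,0,0,0],[0,-2.1,0,0,0],[0,-2.8,0,0,0]]]}}

```text
time_s: 8.85
position: [0.6155, 0.0273, 0.1258]
ee_rot: [-180.0, 0.1, -177.8]
ft_force: [-2.6, 0.6, -0.8]
grip_width: -0.0003
```

{"fn": "play_rows", "kwargs": {"commands": [[[0,-0.6,0,0,0],[0,-1.2,0,0,0],[0,-1.8,0,0,0]]]}}

```text
time_s: 9.1
position: [0.6173, 0.0274, 0.1258]
ee_rot: [-180.0, 0.1, -177.8]
ft_force: [-1.8, 1.9, -0.6]
grip_width: 0.0001
```

{"fn": "play_rows", "kwargs": {"commands": [[[0,-0.6,0,0,0],[0,-1.2,0,0,0],[0,-1.8,0,0,0]]]}}

```text
time_s: 9.35
position: [0.6175, 0.0274, 0.1257]
ee_rot: [-180.0, -0.1, -177.8]
ft_force: [-18.3, 0.2, 13.8]
grip_width: 0.0002
```

The TCP stalled at x = 0.6175 and the force rose to 18 N, so the cover is at its stop. Now I back off.

{"fn": "play_rows", "kwargs": {"commands": [[[0,3,0,0,0],[0,10,0,0,0],[0,22,0,-2,0],[0,38,0,-5,0],[0,55,0,-8,0],[0,72,0,-12,0],[0,88,0,-15,0],[0,102,0,-15,0],[0,112,0,-15,0],[0,118,0,-15,0],[0,120,0,-15,0],[0,120,0,-15,0]]]}}

```text
time_s: 10.35
position: [0.4978, 0.0229, 0.1411]
ee_rot: [180.0, -0.1, -177.8]
ft_force: [0.7, 0.1, 0.1]
grip_width: 0.0001
```

```bash
python3 -c "
from h import *
save('scene','sc2.png')
where();print(shift(W([-.108,.066,.1])))
cv2.imwrite('pics/sc2c.png',cv2.resize(cv2.imread('pics/sc2.png')[180:390,180:390],None,fx=2.8,fy=2.8,interpolation=2))"
```

```text
10.4 mixer [-0.1081  0.0672  0.1411] rot [-1.7999e+02 -1.0000e-01 -1.7780e+02] F [ 0.8 -0.   0.1] grip -0.0003043282575730335 j [-29.  15.  22. 120.  -8.  46.  90.]
(array([-0.2, -1.2, 41.1]), np.float64(-0.09))
```

View pics/sc2c.png

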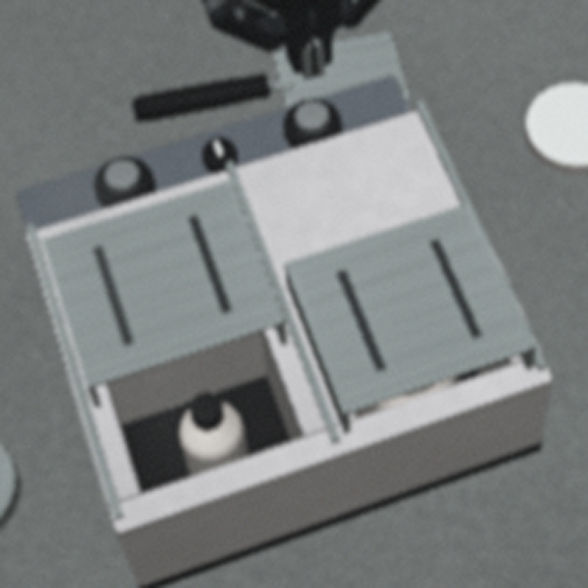

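The cover looks shut and the left button at (312,112) in the crop is clear. I check numerically that the cover sits where a shut one should.

```bash
python3 -c "
from h import *
for n,(o,m) in {'near in':((288,265),(.02,.006)),'near out':((460,207),(.02,.126)),'far in':((345,412),(.125,.006)),'far out':((537,349),(.125,.126))}.items():
    o=np.array(o)/2.8+180; w=at_z('scene',o,.141); c,s=np.cos(P[2]),np.sin(P[2]); d=w[:2]-P[:2]
    print(n,'measured',np.round([c*d[0]+s*d[1],-s*d[0]+c*d[1]],4),'shut would be',m)
o=np.array((314,112))/2.8+180; w=at_z('scene',o,.092); print('button',w, 'fit',W([-.108,.066,.092]))
save('top','t2.png')
for n in('scene','top'):
  for k in('cover_left_edge','button_left_top'):
    for r in arm.mark_of(n,k)[:2]: print(n,k,np.round(r['pixel'],1),round(r['confidence'],2),'expect',np.round(proj(n,W([.02,.066,.126] if 'cover' in k else [-.108,.066,.092])),1))
"
```

```text
near in measured [0.0246 0.0075] shut would be (0.02, 0.006)
near out measured [0.0236 0.1192] shut would be (0.02, 0.126)
far in measured [0.1267 0.0071] shut would be (0.125, 0.006)
far out measured [0.1289 0.1253] shut would be (0.125, 0.126)
button [0.49975942 0.02330588 0.092     ] fit [0.49828264 0.02172831 0.092     ]
scene cover_left_edge [310.2 267.9] 0.86 expect [314.6 266.1]
scene button_left_top [296.3 220.5] 0.71 expect [291.1 219.6]
top cover_left_edge [306.1 217.4] 0.61 expect [307.  216.5]
```

Shut agrees within the fit error, so I press the left button.

{"fn": "play_rows", "kwargs": {"commands": [[[0,-1,0,5,0],[0,-1,0,15,0],[0,-1,0,28,0],[0,-1,0,38,0],[0,-1,0,44,0],[0,-1,0,46,0],[0,-1,0,47,0],[0,-1,0,48,0],[0,-1,0,49,0],[0,-1,0,50,0],[0,-1,0,51,0],[0,-1,0,52,0]]]}}

```text
time_s: 11.65
position: [0.4991, 0.0228, 0.0891]
ee_rot: [-180.0, -0.1, -177.8]
ft_force: [1.1, 0.2, 3.9]
grip_width: -0.0003
```

{"fn": "play_rows", "kwargs": {"commands": [[[0,0,0,1,0],[0,0,0,2,0]]]}}

```text
time_s: 11.82
position: [0.4992, 0.0228, 0.0872]
ee_rot: [-180.0, -0.1, -177.8]
ft_force: [-1.5, -1.3, 4.2]
grip_width: 0.0001
```

{"fn": "play_rows", "kwargs": {"commands": [[[0,0,0,0.8,0],[0,0,0,1.5,0]]]}}

```text
time_s: 11.98
position: [0.4993, 0.0228, 0.0858]
ee_rot: [180.0, -0.1, -177.8]
ft_force: [-5.5, -1.0, 21.7]
grip_width: 0.0001
```

The force jumped to 22 N at z = 0.0858, so the button is fully in. I hold briefly, then lift straight up.

{"fn": "play_rows", "kwargs": {"commands": [[[0,0,0,0,0],[0,0,0,0,0],[0,0,0,-3,0],[0,0,0,-8,0],[0,0,0,-18,0],[0,0,0,-32,0],[0,0,0,-50,0],[0,0,0,-70,0],[0,0,0,-90,0],[0,0,0,-105,0],[0,0,0,-112,0],[0,0,0,-115,0]]]}}

```text
time_s: 12.98
position: [0.4999, 0.023, 0.2022]
ee_rot: [180.0, 0.0, -177.8]
ft_force: [0.1, -0.2, -0.6]
grip_width: 0.0001
```

{"fn": "play_rows", "kwargs": {"commands": [[[0,0,15,0,0],[0,0,45,0,0],[0,0,80,0,0],[0,0,115,0,0],[0,0,150,0,0],[0,0,185,0,0],[0,0,220,0,0],[0,0,250,0,0],[0,0,275,0,0],[0,0,292,0,0],[0,0,300,0,0],[0,0,300,0,0]]]}}

```text
time_s: 13.98
position: [0.4879, 0.3237, 0.2017]
ee_rot: [180.0, -0.0, -177.7]
ft_force: [-0.1, -0.5, -0.9]
grip_width: 0.0001
```

```bash
python3 -c "
from h import *
where()
a=save('top','t3.png');b=save('scene','s3.png')
a=cv2.imread('pics/t3.png')[140:350,210:480];b=cv2.imread('pics/s3.png')[190:400,180:450]
cv2.imwrite('pics/end.png',cv2.resize(np.vstack([np.hstack([a,b])]),None,fx=1.48,fy=1.48,interpolation=2))
for i in('top','scene'):
  for k in('cover_left_edge','button_left_top','button_right_top'):
    for r in arm.mark_of(i,k)[:1]: print(i,k,np.round(r['pixel'],1),round(r['confidence'],2))
"
```

```text
13.9833 mixer [-0.1063  0.3682  0.2017] rot [ 1.7999e+02 -2.0000e-02 -1.7771e+02] F [-0.1 -0.5 -0.9] grip 7.870417204628122e-05 j [-51.  18.  13. 106.  -5.  56.  57.]
top cover_left_edge [309.4 215. ] 0.78
top button_left_top [310.5 284.5] 0.41
top button_right_top [378.1 278.9] 0.59
scene cover_left_edge [311.6 268.3] 0.69
scene button_left_top [293.1 221.1] 0.44
scene button_right_top [168.6 355.6] 0.72
```

View pics/end.png

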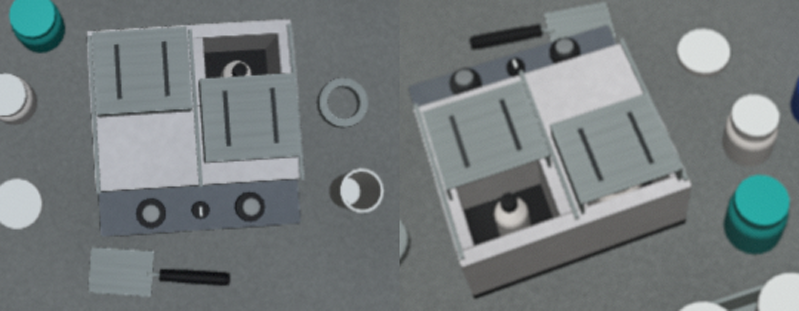

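The left cover is shut over the jar. The right cover, the bottle, both buttons and the bench items are as they were, and the arm is clear, so I hand in.

```bash
python3 -c "
from h import *
print(arm.sign_off())"
```

```text
the job is handed in; nothing more can be done
None
```

I pushed the left station's cover (the one over the wide white jar) shut with closed fingertips, then pressed that station's start button, let it spring back and handed the job in. The robot's clock read about 14 s.

- **Cover:** it moved about 90 mm at about 30 mm/s, slowing to about 7 mm/s at the end. It met its stop with about 18 N, and the arm stalled there.
- **Button:** I pressed it only after the cover was shut. The fingertip bottomed out at 85.8 mm above the bench (fully in should be 86 mm) with a force of 22 N, then lifted clear.
- **Last look:** both cameras show the left cover shut. The right cover, bottle and visible bench items look unchanged, and the arm is clear with no contact force.

Two small disagreements:
- **Cover position:** the scene view put the shut cover 2–4 mm past its nominal position, within the error of my pose fit.
- **Detector result:** in the last scene picture the detector put the right button in the wrong place. The picture and the top view showed it where it should be.

I judged the button's spring-back only from the picture, not by a measurement.

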